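# Press the long slim leaf spring to its stop

### The arm

A 6-joint arm with a two-finger parallel gripper is mounted at the origin on a cart in front of the work surface, level with it; the furniture and walls round the work are solid. World frame = base frame: x ahead of the robot, y to its left, z up, the work surface at z = 0. Lengths are in mm, angles in degrees, forces in N, time in s.
With the tool pointing down it reaches from about 350 to 850 mm from the base axis. Payload 8.1 kg.
Tool frame: the origin (TCP) lies midway between the tips of the shut fingers; the grasp point (between the pads) lies 19 mm behind it (r.pinch_z is the distance from the TCP to the grasp point, in mm); z points along the fingers, y is the line along which they close (so a half turn about z gives the same grasp; the last joint's range is limited). The gripper opens to 85 mm and grips with 20 to 120 N. Pads are 22 mm wide; open, the fingers measure 114 mm over their backs; the gripper's body (76 mm by 85 mm) begins 54 mm behind the grasp point. The pads swing forward as they close: fully open they stand 13 mm farther back than shut.
Start: joints at [61.112, 7.471, 85.268, -0, 87.261, -4.893], TCP at [243.978, 548.16, 195.092] pointing down, gripper open.
Joint ranges: [-169.43, 169.43], [-51.17, 129.36], [1.28, 143.12], [-76.62, 256.62], [0, 156.53], [-152.29, 152.29]. Speed limits (degrees/s): [136.94, 136.94, 159.86, 180, 180, 180].

### API

Orientations are given as [roll, pitch, yaw] about the fixed x, y, z axes, in that order (R = Rz(yaw) Ry(pitch) Rx(roll)).
In Python, from bench import sensors, optics, job, r gives the robot as it stands.
- The arm moves only by the tool play_rows, never from a script. Its argument "motion" is a list that holds one entry, the list of rows, each a list of 6 numbers: the shift along the tool's x, y, z in cm, then the turn, a rotation vector about the tool's x, y, z in degrees. In form: [[[x, y, z, ax, ay, az], ...]]. A call has 1 to 5 rows; each row is the pose to reach, as a shift and turn from the pose commanded when the call began, along the tool's axes at that moment; what a row does not reach only later rows make up. A row lasts 1/10 s, in which the tool goes at most 50 mm and 8.59 degrees, less where a joint would pass 70% of its speed; a pose out of reach is approached as far as the arm can. A call with a gripper value outside its range is refused whole. "jaw" is the opening, from 0 (shut) to 1 (fully open), set as the call begins (left out, the last holds). The fingers move at their own pace and stop on an object; "squeeze" is the grip in N (left out, the last holds). Time passes only in rows, so rows that repeat a pose let the fingers close. It gives the time, the measured TCP pose, the force, the opening and the grip force at its end, in the units of the state.
- sensors.sense(): the state, without advancing time (a new reading comes with each control period).
- optics.snapshot(name): name is "scene" or "top"; returns a dict with "pixels" (480x640x3 uint8, red, green, blue), "mtx" (3x3 intrinsics, pixels), "k1" (the pictures are not rectified: a ray, as slopes to the right and down, at radius r is drawn at 1 + k1 r^2 times it, then the intrinsics apply), "R" (3x3) and "t" (3): a world point X has camera coordinates R X + t. Camera axes: x right, y down, z forward; pixel columns grow to the right and rows downward; lengths in mm; the calibration is good to about 2 mm. A picture is of the moment at which its call begins. There is no depth.
- job.hand_in(): hands the job in; it is judged then, once.
The state is a dict: "time": time; "joint_pos": joint angles; "qd": joint speeds; "joint_efforts": joint torques, N m; "tool_pos": TCP position; "tcp_rot": TCP orientation; "ft_force": force on the tool from outside, world axes, zero at the start; "wrist_torque": the same for the moment, N m; "finger_gap": finger opening in mm; "grip_force": force on a finger pad.
Only numpy, scipy, OpenCV 4.12 (cv2) and the standard library are available. Lean on these libraries where they do the work, as an engineer would, in place of code of your own. Each camera call takes 0.05 s, during which the arm holds its last target. There are 200 camera calls.

### The job

Three leaf springs are clamped in small test stands on the bench, their free ends over a stop post: a long slim one, a long broad one and a short slim one. Check the stiffness of the long slim one: with the fingers closed, press the button on its free end straight down until the leaf meets its stop, hold it there for a good second, then let it spring back and draw clear. Do not press the broad leaf or the short one.

Things in the scene. Friction and masses are not known exactly. Their poses are not given: they have to be found in the camera images.
- long_slim_tip (a point): Centre of the flat top of the round dark steel button (16 mm across, 3 mm high) on the free end of the long slim leaf, a bright steel strip 14 mm wide, 2 mm thick, standing out 100 mm from its clamp towards the robot. At rest the button's top is 63 mm above the bench; pressed to the stop it is 18 mm lower. The point's -x axis points along the leaf away from the clamp; z is up.
- long_slim (a joint): Bending of the long slim leaf as a hinge 15 mm in front of its clamp, 77 mm behind the button: 0 at rest, 0.234 rad at the stop (a brass post under the button). Pressing on the button takes a force that rises evenly to about 3.6 N at the stop, where it goes no farther; let go, it springs back.
- broad (a joint): Bending of the broad leaf (100 mm long, 42 mm wide, same button): 0 at rest, 0.234 rad at its stop. Not to be pressed. All three leaves stand in like stands: dark base plate 170 x 62 x 10 mm, grey clamp block at its rear whose screws reach 74 mm above the bench. The broad and the long slim leaf stand side by side, to the left of the desk fan, in either order.
- short (a joint): Bending of the short slim leaf (60 mm long, 14 mm wide, same button, same height): 0 at rest, 0.418 rad at its stop. Not to be pressed. It stands to the right of the desk fan. The fan is 460 mm tall, fixed, and stands in the middle of the bench at about x = 0.59, y = 0.03 m, reaching to about y = 0.13 on its left: keep the arm clear of it.

How it is judged (in metres and radians):
On the way:
1. the long slim leaf is pressed by its free end onto its stop (bent by more than 0.205 rad, the fingers within 20 mm of the button's centre as seen from above) and held there for 0.7 s (value of joint long_slim above 0.205 rad and horizontal distance between the grasp point and long_slim_tip below 0.02 m), for 0.7 s.
At the end, for the whole second after the job is handed in: The long slim leaf has sprung back (bent by less than 0.03 rad), and the broad and short leaves are unbent too (less than 0.03 and 0.05 rad) (value of joint each of long_slim, broad below 0.03 rad and value of joint short below 0.05 rad); the robot touches nothing.
It fails at once if the broad leaf is pressed (bent by more than 0.05 rad, 4 mm at its button) (value of joint broad above 0.05 rad).
It fails at once if the short leaf is pressed (bent by more than 0.09 rad, 4 mm at its button) (value of joint short above 0.09 rad).
It also fails if it takes over 26 s, if anything falls off the work surface, if the arm or the gripper's body presses on something with over 40 N, if the wrist force passes 120 N, or if a joint passes its speed limit or range.

## Working session

There is one attempt and no reset: what is moved stays moved. The work goes in short steps, Python scripts to look and compute and a tool call to move; the robot and the scene stay as the last step left them, time stands still between calls to the robot, and variables do not carry over. Pictures are saved under pics/ and viewed, at most 12 in all, crops included, and the job is handed in when it is done.

Besides the shell and the picture viewer there is one more tool, called after "Request:" in YAML: its name, and indented under it one key for each argument. play_rows: Moves the arm, as the interface text tells. Its arguments: {"type":"object","properties":{"motion":{"type":"array","items":{"type":"array","items":{"type":"array","items":{"type":"number"}}}},"jaw":{"type":"number"},"squeeze":{"type":"number"}},"required":["motion"]}

```bash
mkdir -p pics
python3 - <<'E'
from bench import sensors, optics, job, r
import cv2,pickle
d={}
for n in("scene","top"):
    s=optics.snapshot(n); d[n]=s; cv2.imwrite(f"pics/{n}0.png",s["pixels"][:,:,::-1])
    print(n,s["mtx"],s["k1"],s["R"],s["t"])
pickle.dump(d,open("d.pkl","wb"))
s=sensors.sense();print(s["tool_pos"],s["tcp_rot"],s["finger_gap"],s["time"])
E
```

```text
scene [[601.12218418   0.         328.50894568]
 [  0.         601.12218418 237.89596734]
 [  0.           0.           1.        ]] -0.09111601149833244 [[ 6.09886099e-01 -7.92489054e-01  2.13825991e-04]
 [-3.28855622e-01 -2.53327164e-01 -9.09768832e-01]
 [ 7.21036009e-01  5.54785046e-01 -4.15115196e-01]] [-338.14193417  305.71834373 1006.27602545]
top [[452.52086742   0.         320.44292518]
 [  0.         452.52086742 239.91570306]
 [  0.           0.           1.        ]] -0.10279514453243854 [[ 0.01960996 -0.99979073 -0.00582607]
 [-0.99618594 -0.01904305 -0.08515245]
 [ 0.08502368  0.00747368 -0.9963509 ]] [  29.88284703  629.13420183 1113.18963016]
[243.68637348 547.67099153 194.11648005] [-1.79903197e+02 -9.54306725e-03  1.56006623e+02] 85.24001422143719 0.1
```

View pics/scene0.png

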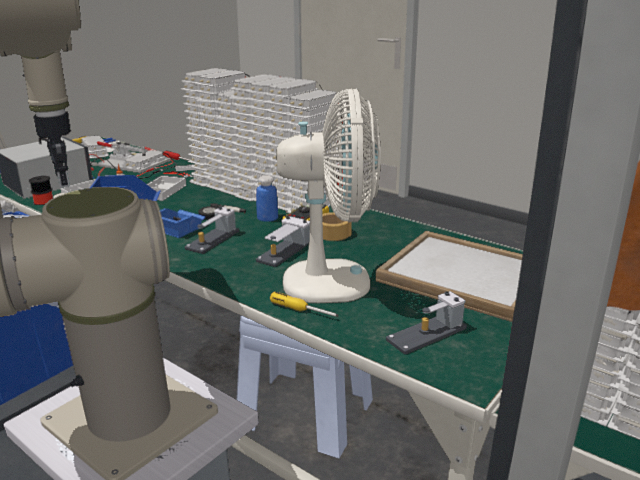

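View pics/top0.png

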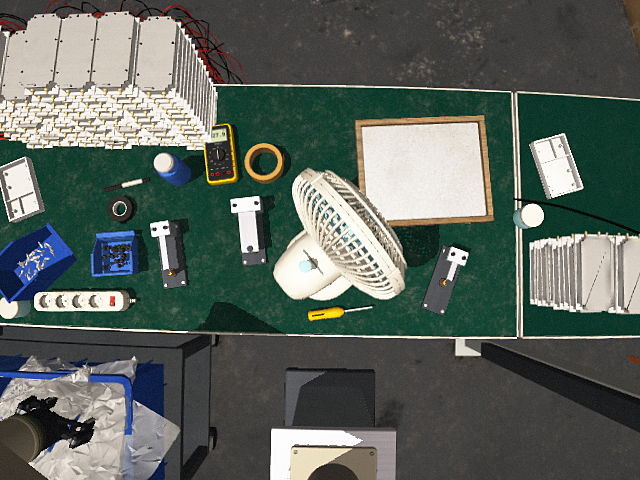

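The top view shows the slim leaf's stand at about (170,255), the broad one at (248,230) and the short one at (445,278), right of the fan. In the scene view the slim stand is at about (215,230). Next I zoom on both views of it.

Run:
```python
import cv2,pickle,numpy as np
d=pickle.load(open("d.pkl","rb"))
a=d["top"]["pixels"][205:300,135:215,::-1];b=d["scene"]["pixels"][195:265,175:265,::-1]
a=cv2.resize(a,None,fx=5,fy=5,interpolation=cv2.INTER_CUBIC);b=cv2.resize(b,None,fx=4.4,fy=4.4,interpolation=cv2.INTER_CUBIC)
o=np.zeros((475,796,3),np.uint8);o[:a.shape[0],:400]=a;o[:b.shape[0],400:400+b.shape[1]]=b[:,:396]
cv2.imwrite("pics/c1.png",o)
```

```text
(no output)
```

View pics/c1.png

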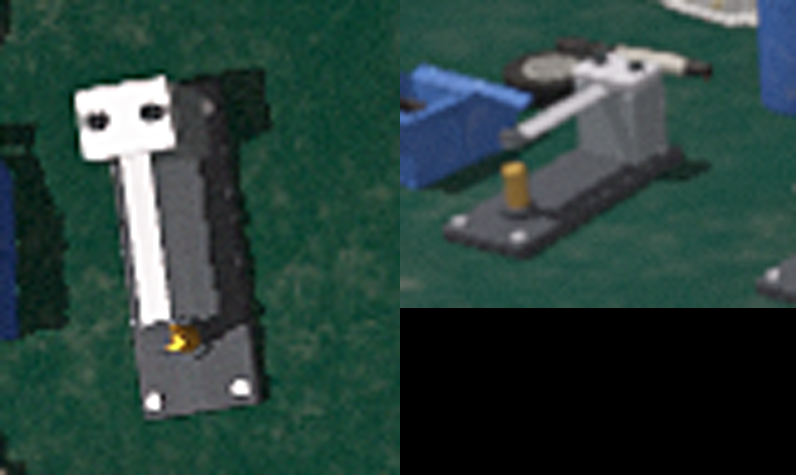

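The crop shows the bright strip running from the clamp (about (134,160)) to (152,325). The dark button hides its end, against the dark plate in the top view, and sits at about (512,135) in the scene half.

```bash
cat > h.py <<'E'
import numpy as np,cv2
def ray(s,u,v):
    p=cv2.undistortPoints(np.array([[[u,v]]],float),s["mtx"],np.array([s["k1"],0,0,0.]))[0,0]
    R=s["R"];return -R.T@s["t"],R.T@np.array([*p,1])
def at(s,u,v,z):
    c,d=ray(s,u,v);return c+d*(z-c[2])/d[2]
def tri(s1,p1,s2,p2):
    a,d=ray(s1,*p1);b,e=ray(s2,*p2)
    k=np.linalg.lstsq(np.c_[d,-e],b-a,rcond=None)[0];P,Q=a+k[0]*d,b+k[1]*e
    return (P+Q)/2,np.linalg.norm(P-Q)
E
python3 - <<'E'
import pickle;from h import *
d=pickle.load(open("d.pkl","rb"));T,S=d["top"],d["scene"]
g=T["pixels"].astype(int).min(2)
m=np.zeros(g.shape,np.uint8);m[238:275,150:172]=(g[238:275,150:172]>180)
ys,xs=np.nonzero(m);print(ys.min(),ys.max())
for y in range(236,276,3): x=xs[ys==y]; print(y,x.min() if len(x) else None,x.max() if len(x) else None)
cv=lambda x,y:(135+(x+.5)/5-.5,205+(y+.5)/5-.5)
A=at(T,*cv(134,160),61);B=at(T,*cv(152,325),61);u=(B-A)/np.linalg.norm(B-A)
print(A,B,np.linalg.norm(B-A),np.degrees(np.arctan2(u[1],u[0])),"tip",B+8*u)
q=(175+(512-400+.5)/4.4-.5,195+(135+.5)/4.4-.5)
print("scene z62",at(S,*q,62)); print(tri(T,cv(155,342),S,q))
# other: clamp of scene, base plate corner screws at z=10
for p in((152,402),(240,388)):print(at(T,*cv(*p),11))
for p in((459,220),(517,237)):print(at(S,175+(p[0]-400+.5)/4.4-.5,195+(p[1]+.5)/4.4-.5,11))
from bench import sensors
s=sensors.sense();print(s["tool_pos"],s["tcp_rot"])
E
```

```text
238 269
236 None None
239 160 164
242 160 165
245 160 165
248 161 165
251 161 166
254 162 166
257 162 166
260 162 167
263 162 167
266 163 168
269 163 165
272 None None
275 None None
[626.24323955 436.79093527  61.        ] [544.721594   423.75087922  61.        ] 82.55799025548572 -170.91205802471703 tip [536.82201744 422.48727714  61.        ]
scene z62 [537.01749007 420.04674783  62.        ]
(array([536.87811963, 420.97435977,  61.93865819]), np.float64(1.4397702991527435))
[505.75899858 439.75361561  11.        ]
[514.15007032 393.71900455  11.        ]
[505.56087285 439.6275969   11.        ]
[511.17194444 392.91117872  11.        ]
[243.68637348 547.67099153 194.11648005] [-1.79903197e+02 -9.54306725e-03  1.56006623e+02]
```

The two views agree to about 1.5 mm: the tip is at about (537, 421.5, 62), and the leaf length checks against the size given. I close the fingers and move over it at height.

Request:
play_rows:
  motion:
    - [[-4, 0, 0, 0, 0, 0], [-8.5, 0.1, 0, 0, 0, 0], [-13, 0.2, 0, 0, 0, 0], [-17.5, 0.2, 0, 0, 0, 0], [-22, 0.2, 0, 0, 0, 0]]
  jaw: 0

```text
time: 0.6
tool_pos: [447.0, 459.4, 194.6]
tcp_rot: [-180.0, -0.0, 156.0]
ft_force: [0.2, 0.8, 1.6]
finger_gap: 12.4
grip_force: 0.0
```

Request:
play_rows:
  motion:
    - [[-4, 0, 0, 0, 0, 0], [-8, 0.1, 1, 0, 0, 0], [-9.9, 0.1, 3, 0, 0, 0], [-9.9, 0.1, 6, 0, 0, 0], [-9.9, 0.1, 8, 0, 0, 0]]

```text
time: 1.1
tool_pos: [536.5, 419.6, 112.0]
tcp_rot: [-179.8, -0.1, 155.9]
ft_force: [-0.3, 0.1, -0.8]
finger_gap: -0.0
grip_force: 0.0
```

Run:
```python
from bench import sensors, optics
import cv2,pickle,numpy as np
s=sensors.sense();print(s["tool_pos"],s["tcp_rot"],s["finger_gap"],s["ft_force"],s["time"])
d={n:optics.snapshot(n) for n in("scene","top")}
pickle.dump(d,open("d2.pkl","wb"))
a=d["top"]["pixels"][195:300,120:220,::-1];b=d["scene"]["pixels"][165:265,165:265,::-1]
o=np.hstack([cv2.resize(x[:100,:100],(396,396),interpolation=cv2.INTER_CUBIC) for x in(a,b)])
cv2.imwrite("pics/c2.png",o)
```

```text
[536.52359987 419.63900585 111.98362925] [-1.79847905e+02 -9.53942380e-02  1.55902810e+02] -0.027299394428715037 [-0.28210516  0.09523808 -0.76817873] 1.1
```

View pics/c2.png

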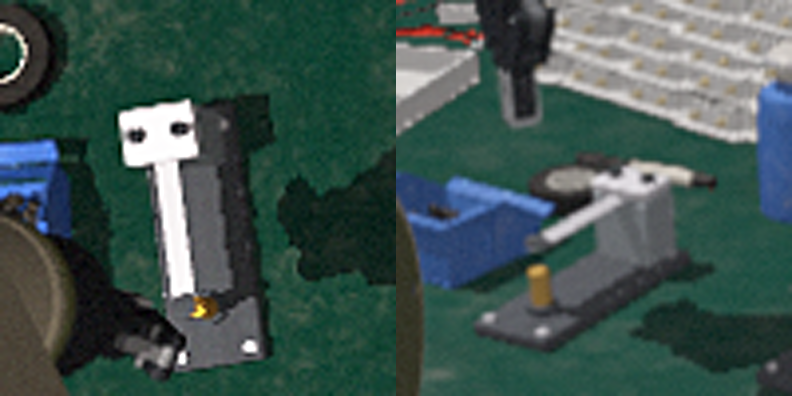

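Left half (top): fingertips at about (165,350). Right half (scene): fingertips at (520,122), above the button at (537,242). I check the offset by projecting the measured TCP.

Run:
```python
import pickle;from h import *
d=pickle.load(open("d2.pkl","rb"))
def pr(s,X): return cv2.projectPoints(np.array([X],float),cv2.Rodrigues(s["R"])[0],s["t"],s["mtx"],np.array([s["k1"],0,0,0.]))[0][0,0]
o={"top":(120,195,0),"scene":(165,165,396)}
for n in o:
    for X in((536.5,419.6,112),(537,421.5,63)):
        p=pr(d[n],X);print(n,X,p,(p[0]-o[n][0])*3.96+o[n][2],(p[1]-o[n][1])*3.96)
    print(-d[n]["R"].T@d[n]["t"])
from bench import sensors
s=sensors.sense();print(s["tool_pos"],s["time"],s["joint_pos"])
```

```text
top (536.5, 419.6, 112) [159.12019789 272.69029997] 154.91598364551035 307.6535878817729
top (537, 421.5, 63) [165.47527902 272.74512559] 180.08210491717406 307.8706973310851
[ 531.50116453   33.53759906 1162.87390662]
scene (536.5, 419.6, 112) [198.38762725 208.00174247] 528.215003919591 170.28690019349477
scene (537, 421.5, 63) [199.66791312 224.82323652] 533.2849359646918 236.90001663440245
[-418.79598843 -748.79391186  695.92579373]
[534.12376231 419.05857953 109.73911968] 1.2 [ 3.37907748e+01  2.28663889e+01  7.61396497e+01  1.36714180e-03
  8.14797993e+01 -3.21832314e+01]
```

The fingers appear away from the reported pose. The arm may still have been moving, so I settle and look again.

Request:
play_rows:
  motion:
    - [[0, 0, 0, 0, 0, 0], [0, 0, 0, 0, 0, 0]]

```text
time: 1.4
tool_pos: [537.3, 421.9, 117.0]
tcp_rot: [179.9, 0.1, 156.0]
ft_force: [-0.3, -0.3, 1.6]
finger_gap: 0.1
grip_force: 0.0
```

Run:
```python
from bench import sensors, optics
import cv2,pickle,numpy as np
s=sensors.sense();print(s["tool_pos"],s["tcp_rot"],s["finger_gap"],s["ft_force"],s["time"])
d={n:optics.snapshot(n) for n in("scene","top")}
pickle.dump(d,open("d3.pkl","wb"))
a=d["top"]["pixels"][195:300,120:220,::-1];b=d["scene"]["pixels"][165:265,165:265,::-1]
o=np.hstack([cv2.resize(x[:100,:100],(396,396),interpolation=cv2.INTER_CUBIC) for x in(a,b)])
cv2.imwrite("pics/c3.png",o)
```

```text
[537.34094951 421.93794407 117.04553004] [1.79877824e+02 7.71232242e-02 1.56024307e+02] 0.11484276081324357 [-0.28475825 -0.32597349  1.55283007] 1.4
```

View pics/c3.png

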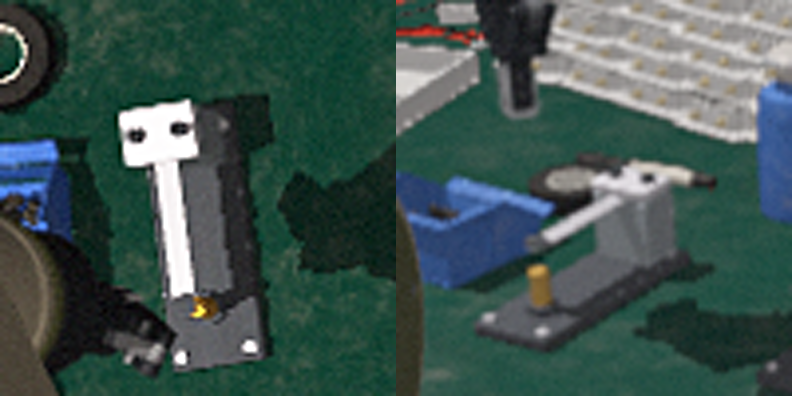

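Settled now, the fingertip is at about (150,350) in the left half and (520,113) in the right, still off from where the TCP projects. I zoom and triangulate.

Run:
```python
import pickle;from h import *
d=pickle.load(open("d3.pkl","rb"));T,S=d["top"],d["scene"]
for a,b in(((150,350),(519,113)),((162,345),(519,113)),((135,365),(519,113))):
    print(tri(T,(120+a[0]/3.96,195+a[1]/3.96),S,(165+(b[0]-396)/3.96,165+b[1]/3.96)))
def pr(s,X): return cv2.projectPoints(np.array([X],float),cv2.Rodrigues(s["R"])[0],s["t"],s["mtx"],np.array([s["k1"],0,0,0.]))[0][0,0]
o=[]
for s,(x,y) in((T,(120,250)),(S,(165,145))):
    im=cv2.resize(s["pixels"][y:y+60,x:x+50,::-1],None,fx=8,fy=8,interpolation=cv2.INTER_CUBIC)
    for X in((537.3,421.9,117),(537.3,421.9,136)):
        p=pr(s,X);cv2.circle(im,(int((p[0]-x)*8),int((p[1]-y)*8)),4,(0,0,255),1)
    o.append(im)
cv2.imwrite("pics/c4.png",np.hstack(o))
```

```text
(array([514.16733169, 400.18724268, 164.14575479]), np.float64(5.3175617359512275))
(array([514.85355282, 395.93030781, 164.18177596]), np.float64(1.3914161910258922))
(array([509.5111806 , 403.21261168, 166.19906051]), np.float64(16.887765978578567))
```

View pics/c4.png

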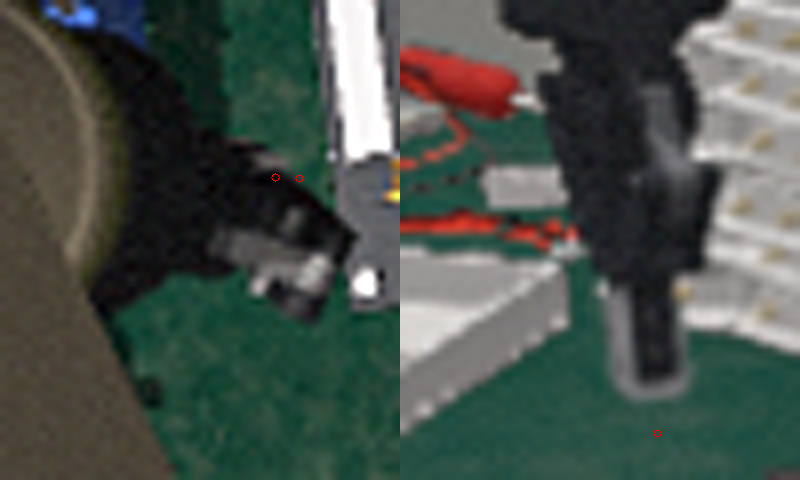

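The visible circle is the z=136 one, so the tips appear well above the reported TCP. I check the same thing in the first picture and by kinematics.

Run:
```python
import pickle;from h import *
d=pickle.load(open("d.pkl","rb"));e=pickle.load(open("d3.pkl","rb"))
def pr(s,X): return cv2.projectPoints(np.array([X],float),cv2.Rodrigues(s["R"])[0],s["t"],s["mtx"],np.array([s["k1"],0,0,0.]))[0][0,0]
o=[]
for s,(x,y),P in((d["scene"],(30,130),(244,548)),(e["scene"],(160,130),(537.3,421.9))):
    z=195 if P[0]<300 else 117
    im=cv2.resize(s["pixels"][y:y+90,x:x+66,::-1],None,fx=6,fy=6,interpolation=cv2.INTER_CUBIC)
    for k in(0,19,50,73,150):
        p=pr(s,(*P,z+k));print(k,p);cv2.circle(im,(int((p[0]-x)*6),int((p[1]-y)*6)),4,(0,0,255),1)
    o.append(im)
cv2.imwrite("pics/c5.png",np.hstack(o))
from bench import r
print([a for a in dir(r) if a[0]!="_"],r.pinch_z)
```

```text
0 [ 66.65745634 199.78779701]
19 [ 65.27980631 192.2902132 ]
50 [ 63.01907002 179.89029342]
73 [ 61.33180519 170.55552678]
150 [ 55.62744805 138.45882475]
0 [197.872672   205.95552232]
19 [197.24022117 199.21918001]
50 [196.20187303 188.08938679]
73 [195.42643525 179.71953569]
150 [192.80065772 150.99285882]
['PlanningError', 'pinch_z'] 18.700000000000003
```

View pics/c5.png

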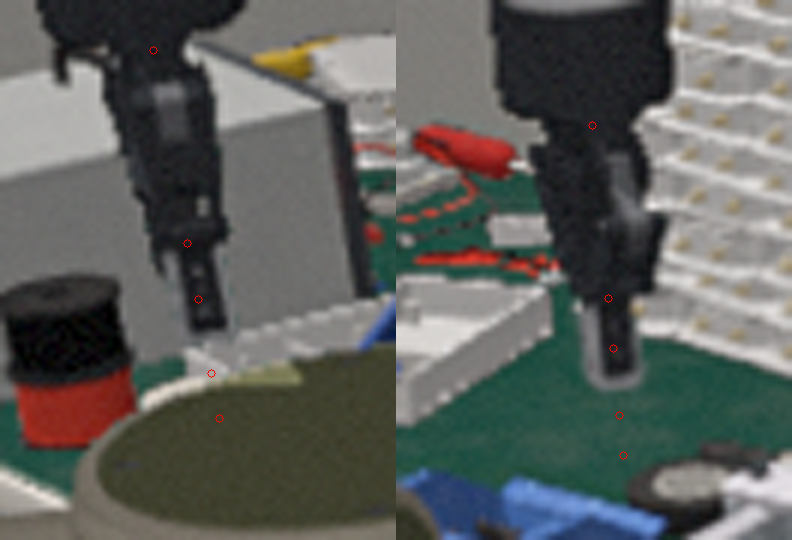

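The first-pose and present-pose pictures agree. Horizontally the tool is where reported, but the fingertips look about 35 mm higher than the reported TCP. I descend in stages with the force reading and check near the button.

Request:
play_rows:
  motion:
    - [[0, 0, 1.5, 0, 0, 0], [0, 0, 3, 0, 0, 0], [0, 0, 4.2, 0, 0, 0], [0, 0, 4.2, 0, 0, 0], [0, 0, 4.2, 0, 0, 0]]

```text
time: 2.0
tool_pos: [536.0, 420.7, 71.9]
tcp_rot: [-179.9, -0.1, 156.0]
ft_force: [0.5, -0.0, 0.8]
finger_gap: -0.1
grip_force: 0.0
```

```bash
cat > v.py <<'E'
import sys,pickle;from h import *
from bench import sensors, optics
s=sensors.sense();print(s["tool_pos"],s["tcp_rot"],s["ft_force"],s["time"])
d={n:optics.snapshot(n) for n in("scene","top")}
pickle.dump(d,open("d4.pkl","wb"))
def pr(s,X): return cv2.projectPoints(np.array([X],float),cv2.Rodrigues(s["R"])[0],s["t"],s["mtx"],np.array([s["k1"],0,0,0.]))[0][0,0]
o=[]
for n,(x,y) in(("scene",(165,170)),("top",(125,225))):
    im=cv2.resize(d[n]["pixels"][y:y+75,x:x+66,::-1],None,fx=6,fy=6,interpolation=cv2.INTER_CUBIC)
    p=(pr(d[n],s["tool_pos"])-(x,y))*6;print(p);cv2.circle(im,(int(p[0]),int(p[1])),4,(0,0,255),1);o.append(im)
cv2.imwrite("pics/"+sys.argv[1],np.hstack(o))
E
python3 v.py c6.png
```

```text
[535.99252969 420.73136789  71.9213118 ] [-1.79901618e+02 -6.14171893e-02  1.56004719e+02] [ 0.5310257  -0.02598122  0.80943961] 2.0
[205.68478437 311.62875896]
[237.06838591 288.69425264]
```

View pics/c6.png

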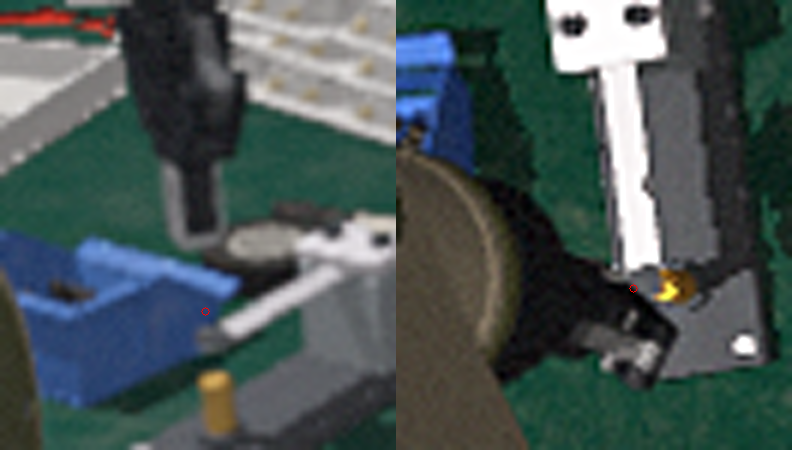

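Left half: fingertips at (195,248), button at (210,332), with the TCP projected at (206,312). Horizontally they line up, and there is still a visible gap. I step down and detect leaf motion numerically.

Request:
play_rows:
  motion:
    - [[0, 0, 0.8, 0, 0, 0], [0, 0, 1.6, 0, 0, 0], [0, 0, 2.3, 0, 0, 0], [0, 0, 2.3, 0, 0, 0], [0, 0, 2.3, 0, 0, 0]]

```text
time: 2.6
tool_pos: [536.3, 421.0, 49.5]
tcp_rot: [-179.9, -0.0, 156.0]
ft_force: [-0.8, -0.5, -0.6]
finger_gap: 0.0
grip_force: 0.0
```

```bash
cat > w.py <<'E'
import pickle;from h import *
from bench import sensors, optics
s=sensors.sense();print(s["tool_pos"],s["ft_force"],s["time"])
S=optics.snapshot("scene");pickle.dump(S,open("s5.pkl","wb"))
a=pickle.load(open("d.pkl","rb"))["scene"]["pixels"]
for im in(a,S["pixels"]):
    g=im[205:235,195:223].astype(int).min(2)
    print([ (lambda c:(205+int(c.max(initial=-205)),len(c)))(np.nonzero(g[:,c]>130)[0]) for c in range(6,24,2)])
E
python3 w.py
```

```text
[536.25699178 420.95203977  49.49413431] [-0.78851052 -0.51089703 -0.57657498] 2.6
[(0, 0), (225, 4), (225, 7), (224, 7), (223, 8), (221, 7), (220, 8), (219, 9), (218, 8)]
[(0, 0), (225, 5), (223, 5), (211, 3), (220, 6), (220, 6), (219, 7), (219, 9), (218, 8)]
```

There is no contact at reported z 49, so the tips really are higher than reported. I continue down in small steps.

Request:
play_rows:
  motion:
    - [[0, 0, 0.6, 0, 0, 0], [0, 0, 1.2, 0, 0, 0], [0, 0, 1.8, 0, 0, 0], [0, 0, 1.8, 0, 0, 0], [0, 0, 1.8, 0, 0, 0]]

```text
time: 3.15
tool_pos: [536.3, 421.0, 31.6]
tcp_rot: [-180.0, -0.0, 156.0]
ft_force: [0.4, -0.5, -0.6]
finger_gap: 0.1
grip_force: 0.0
```

```bash
python3 w.py; python3 v.py c7.png
```

```text
[536.33900316 420.97611197  31.59173152] [ 0.43690097 -0.51903341 -0.55745725] 3.15
[(0, 0), (225, 4), (225, 7), (224, 7), (223, 8), (221, 7), (220, 8), (219, 9), (218, 8)]
[(0, 0), (0, 0), (212, 2), (211, 4), (211, 4), (219, 5), (219, 7), (219, 9), (218, 9)]
[536.60328762 421.14834396  32.01073455] [-1.79991096e+02 -4.68138095e-03  1.56005311e+02] [ 0.10502005 -1.01425091  0.19998767] 3.2
[213.92454583 392.77920687]
[268.84040806 288.44498789]
```

View pics/c7.png

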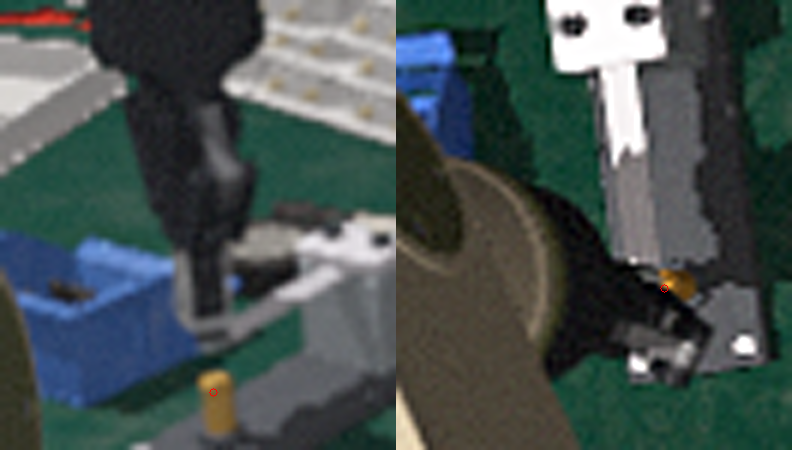

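Left half: the fingertips at (200,325) now sit just on the button at (210,332), with the leaf still straight. So contact is at reported z of about 31 and the stop should be at about 13. Pressing now.

Request:
play_rows:
  motion:
    - [[0, 0, 0.5, 0, 0, 0], [0, 0, 1.0, 0, 0, 0], [0, 0, 1.4, 0, 0, 0], [0, 0, 1.4, 0, 0, 0], [0, 0, 1.4, 0, 0, 0]]

```text
time: 3.8
tool_pos: [536.5, 421.1, 18.1]
tcp_rot: [-180.0, -0.0, 156.0]
ft_force: [-0.2, 0.5, 1.3]
finger_gap: 0.2
grip_force: 1.0
```

Request:
play_rows:
  motion:
    - [[0, 0, 0.15, 0, 0, 0], [0, 0, 0.3, 0, 0, 0], [0, 0, 0.3, 0, 0, 0], [0, 0, 0.3, 0, 0, 0]]

```text
time: 4.2
tool_pos: [536.8, 421.2, 15.2]
tcp_rot: [180.0, 0.0, 156.0]
ft_force: [0.4, -0.0, 3.1]
finger_gap: 0.1
grip_force: 1.3
```

Run:
```python
from bench import sensors;s=sensors.sense();print(s["tool_pos"],s["ft_force"],s["wrist_torque"],s["time"])
```

```text
[536.75804207 421.23258736  15.24997144] [ 0.35668434 -0.0056794   3.07783322] [-0.04403278 -0.0172193  -0.00553781] 4.2
```

Force is rising as the leaf bends (3.1 N). I go on in 1.5 mm steps until the stop shows.

Request:
play_rows:
  motion:
    - [[0, 0, 0.15, 0, 0, 0], [0, 0, 0.15, 0, 0, 0], [0, 0, 0.15, 0, 0, 0]]

```text
time: 4.5
tool_pos: [536.9, 421.2, 13.8]
tcp_rot: [180.0, 0.0, 156.0]
ft_force: [0.7, -0.2, 3.3]
finger_gap: 0.5
grip_force: 1.5
```

Request:
play_rows:
  motion:
    - [[0, 0, 0.15, 0, 0, 0], [0, 0, 0.15, 0, 0, 0], [0, 0, 0.15, 0, 0, 0]]

```text
time: 4.8
tool_pos: [536.9, 421.2, 12.2]
tcp_rot: [180.0, 0.0, 156.0]
ft_force: [1.3, -0.2, 4.2]
finger_gap: 0.1
grip_force: 1.6
```

Request:
play_rows:
  motion:
    - [[0, 0, 0.15, 0, 0, 0], [0, 0, 0.15, 0, 0, 0], [0, 0, 0.15, 0, 0, 0]]

```text
time: 5.1
tool_pos: [536.7, 421.2, 10.6]
tcp_rot: [180.0, 0.0, 156.0]
ft_force: [1.1, -0.1, 4.6]
finger_gap: 0.0
grip_force: 1.8
```

```bash
python3 v.py c8.png
```

```text
[536.67250017 421.23467179  10.61513237] [1.79992765e+02 1.82603916e-03 1.56001633e+02] [ 1.11825345 -0.10402778  4.58775455] 5.1
[218.0705394  435.85159736]
[285.28698483 288.92607837]
```

View pics/c8.png

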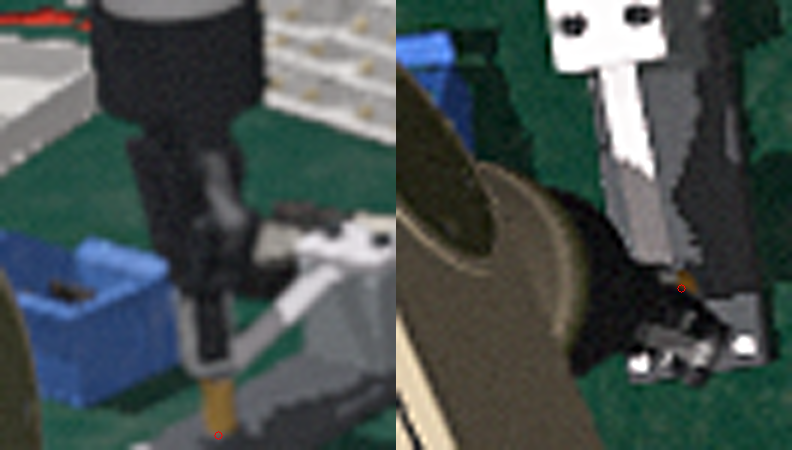

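Left half: the leaf is clearly bent and the fingertips at (210,370) are nearly on the brass post at (218,380). No force jump yet, so I press slightly farther.

Request:
play_rows:
  motion:
    - [[0, 0, 0.15, 0, 0, 0], [0, 0, 0.15, 0, 0, 0], [0, 0, 0.15, 0, 0, 0]]

```text
time: 5.5
tool_pos: [536.8, 421.3, 9.3]
tcp_rot: [180.0, 0.0, 156.0]
ft_force: [1.4, -0.0, 5.5]
finger_gap: 0.3
grip_force: 2.3
```

Request:
play_rows:
  motion:
    - [[0, 0, 0.15, 0, 0, 0], [0, 0, 0.15, 0, 0, 0], [0, 0, 0.15, 0, 0, 0]]

```text
time: 5.8
tool_pos: [537.0, 421.4, 8.3]
tcp_rot: [180.0, 0.0, 156.0]
ft_force: [0.8, 0.5, 7.7]
finger_gap: -0.1
grip_force: 3.5
```

The force now climbs steeply: the stop is met. I add a little more, then hold well over a second.

Request:
play_rows:
  motion:
    - [[0, 0, 0.15, 0, 0, 0], [0, 0, 0.15, 0, 0, 0], [0, 0, 0.15, 0, 0, 0], [0, 0, 0.15, 0, 0, 0], [0, 0, 0.15, 0, 0, 0]]

```text
time: 6.3
tool_pos: [537.3, 421.5, 7.3]
tcp_rot: [179.9, 0.1, 156.0]
ft_force: [0.7, -1.6, 9.6]
finger_gap: -0.2
grip_force: 4.6
```

Request:
play_rows:
  motion:
    - [[0, 0, 0.1, 0, 0, 0], [0, 0, 0.1, 0, 0, 0], [0, 0, 0.1, 0, 0, 0], [0, 0, 0.1, 0, 0, 0], [0, 0, 0.1, 0, 0, 0]]

```text
time: 6.8
tool_pos: [537.5, 421.6, 6.6]
tcp_rot: [179.9, 0.1, 156.0]
ft_force: [-0.1, -1.4, 11.8]
finger_gap: 0.2
grip_force: 5.3
```

Request:
play_rows:
  motion:
    - [[0, 0, 0, 0, 0, 0], [0, 0, 0, 0, 0, 0], [0, 0, 0, 0, 0, 0], [0, 0, 0, 0, 0, 0], [0, 0, 0, 0, 0, 0]]

```text
time: 7.3
tool_pos: [537.5, 421.7, 6.7]
tcp_rot: [179.9, 0.1, 156.0]
ft_force: [-0.4, -0.9, 9.9]
finger_gap: -0.2
grip_force: 5.3
```

```bash
python3 w.py
python3 - <<'E'
import pickle;from h import *
# leaf bottom/top edge line in scene: bright/grey leaf vs predicted bent-leaf positions
d=pickle.load(open("d.pkl","rb"))["top"];S=pickle.load(open("s5.pkl","rb"))
def pr(s,X): return cv2.projectPoints(np.array([X],float),cv2.Rodrigues(s["R"])[0],s["t"],s["mtx"],np.array([s["k1"],0,0,0.]))[0][0,0]
print("tip pressed",pr(S,(540,421.7,45)),"post (539,421) at z=38",pr(S,(539,421,38)))
im=cv2.resize(S["pixels"][170:245,165:265,::-1],None,fx=7,fy=7,interpolation=cv2.INTER_CUBIC)
cv2.imwrite("pics/c9.png",im)
E
```

```text
[537.53819985 421.66109613   6.65512309] [-0.36606877 -0.87670588  9.86272088] 7.3
[(0, 0), (225, 4), (225, 7), (224, 7), (223, 8), (221, 7), (220, 8), (219, 9), (218, 8)]
[(0, 0), (0, 0), (230, 2), (228, 1), (211, 2), (223, 8), (223, 10), (222, 12), (220, 11)]
tip pressed [201.05142742 230.6007413 ] post (539,421) at z=38 [201.17037667 233.16061151]
```

View pics/c9.png

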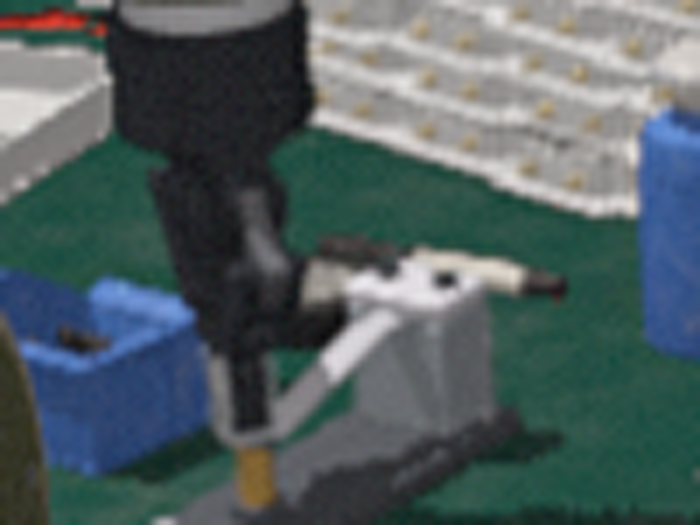

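The picture shows the fingertips over the button and the button down on the brass post (250,440), with about 10 N held for 1.5 s. Now I release straight up.

Request:
play_rows:
  motion:
    - [[0, 0, -0.7, 0, 0, 0], [0, 0, -1.4, 0, 0, 0], [0, 0, -2.2, 0, 0, 0], [0, 0, -3.2, 0, 0, 0], [0, 0, -5, 0, 0, 0]]

```text
time: 7.85
tool_pos: [535.2, 420.2, 54.0]
tcp_rot: [-179.8, -0.1, 156.0]
ft_force: [-0.7, -0.5, 0.0]
finger_gap: -0.0
grip_force: 0.0
```

Request:
play_rows:
  motion:
    - [[0, 0, -3, 0, 0, 0], [0, 0, -6, 0, 0, 0], [0, 0, -9, 0, 0, 0], [0, 0, -9, 0, 0, 0], [0, 0, -9, 0, 0, 0]]

```text
time: 8.35
tool_pos: [537.5, 421.7, 147.4]
tcp_rot: [179.8, 0.1, 156.0]
ft_force: [-0.3, -0.1, -1.2]
finger_gap: -0.1
grip_force: 0.0
```

Request:
play_rows:
  motion:
    - [[0, 0, 0, 0, 0, 0], [0, 0, 0, 0, 0, 0], [0, 0, 0, 0, 0, 0]]

```text
time: 8.65
tool_pos: [535.9, 420.7, 143.6]
tcp_rot: [-179.9, -0.1, 156.0]
ft_force: [-0.2, -0.1, -1.1]
finger_gap: 0.0
grip_force: 0.0
```

```bash
python3 w.py
```

```text
[535.90588882 420.6587135  143.55597057] [-0.18793868 -0.14593346 -1.14443156] 8.65
[(0, 0), (225, 4), (225, 7), (224, 7), (223, 8), (221, 7), (220, 8), (219, 9), (218, 8)]
[(0, 0), (225, 4), (225, 8), (224, 7), (223, 8), (221, 7), (220, 8), (219, 9), (218, 8)]
```

The leaf is back exactly as at rest, and the arm is clear.

```bash
python3 -c "
from bench import job;print(job.hand_in())"
```

```text
the job is handed in; nothing more can be done
None
```

I pressed the long slim leaf onto its stop, held it there about 1.5 s at roughly 10 N and let it spring back to its rest position; the arm was clear, I did not go near the broad and short leaves, and the job is handed in (no verdict was shown).

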